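Draw the packing bar out from under a pipe fit-up

TASK

The pipe and base plate stand loose on a flat packing bar on the fixture plate. Draw the bar out from under them without shifting or toppling the stack: bring the sliding stop up against the base plate without shoving it so that it holds the stack back, draw the bar straight out under the stop so that the stack settles onto the fixture plate where it stood, and lay the bar flat in the empty grey tray. Leave everything else on the bench alone.

Things in the scene. Friction and masses are not known exactly. Their poses are not given: they have to be found in the camera images.
- fixture: Fixed steel fixture plate, 380 x 200 x 12 mm, on the bench. Origin: middle of its underside, z up. Its x axis is the lane along which the bar is drawn, towards +x (roughly the robot's left); the lane's centre line is y = 0. A guide rail 20 mm wide, 206 mm long, end caps 24 mm above the plate, is bolted along y = +80 mm.
- stop: Steel stop on the guide rail. An arm, 16 mm thick along x, bridges the lane 16 to 34 mm above the plate; its two feet, 56 mm apart, reach down beside the bar to 1.5 mm off the plate. Their -x sides form one flat working face towards the base plate. Origin: on that face, at the lane's centre line and the height of the plate's top; axes as the fixture's. Starts 35 to 110 mm clear of the base plate.
- stop_grip (a point): Middle of the stop's black upright hand grip, 18 mm along the fixture's x, 28 mm along y, 32 mm high. It is 55 mm above the fixture plate's top, 11 mm below the grip's top, 21 mm above the carriage, and 14 mm to +x of the working face. Axes as the fixture's. The stop slides along x only, stiffly: about 16 N moves it; it stays where it is left, and its travel reaches the base plate wherever that starts.
- bar: Loose flat packing bar, dark steel, 220 x 40 x 8 mm, 0.55 kg, lying on the fixture plate along the lane. Origin: middle of its underside; x along its length towards the free end. The base plate lies across its other end, its middle 36 to 72 mm to -x of the bar's middle, so that 96 to 132 mm of the bar's +x end is uncovered and passes under the stop's arm.
- pipe: Loose steel pipe, 60 mm outside diameter, 5 mm wall, 70 mm high, 0.3 to 0.6 kg. Origin: middle of its underside. It stands by eye on a base plate, up to 15 mm off that plate's middle along the lane and 5 mm across; the base plate's pose is not measured. When the bar is out the stack comes down 8 mm, its far edge first.
- pipe_rim (a point): Middle of the pipe's upper rim, 70 mm above its foot; axes as the pipe's. The pipe's base plate, between pipe and bar, is loose, square, 100 x 100 x 8 mm, 0.5 to 0.7 kg, its sides along the lane within 2 degrees. Pipe and plate slide along when pushed with 5 to 15 N, and ride along with the bar when nothing holds them back (5 to 11 N then rest on the stop).
- tray: Fixed empty grey steel tray, 300 x 120 x 24 mm outside, walls and floor 4 mm thick, to the robot's left. Origin: middle of its underside; x along its length (roughly away from the robot).
- tumbler: Black drinking tumbler with steel rim, 85 mm wide, 174 mm high, a bystander. Origin: middle of its underside.
- chipping_hammer: Chipping hammer lying on the bench, 250 mm long, a bystander. Origin: on the bench under the middle of its handle.
- coupon: Loose flat steel test coupon on the bench, 110 x 35 x 8 mm, a bystander. Origin: middle of its underside.
- pipe_offcut: Short ring of pipe, 76 mm outside diameter, 45 mm high, on the bench, a bystander. Origin: middle of its underside.
Things that resemble listed ones, but are neither listed nor needed, are in the scene too. What is shaped like the bar but yellow is not meant. Leave any red look-alike of the pipe alone.

How it is judged:
On the way, in this order (a step that is already met when the one before it is completed fails the run):
1. the stop has been slid up to the stack (x of pipe in the frame of stop above -0.07 m and distance of bar from where it was at the start of the episode below 0.006 m), for 0.2 s.
2. the bar has been drawn out and the stack sits on the fixture plate (z of pipe in the frame of fixture below 0.023 m and angle between pipe's own z axis and vertical below 0.05 rad and horizontal distance between bar and pipe above 0.15 m), for 0.2 s.
At the end, for the whole second after the job is handed in: the bar lies flat on the tray's floor inside its walls (within 2 degrees), the pipe stands upright (within 3 degrees) on its base plate, which lies down on the fixture plate, within 13 mm of where it started (8 mm of which is the drop, so about 10 mm sideways), and all is at rest (z of bar in the frame of tray below 0.008 m and angle between bar's own z axis and vertical below 0.04 rad and x of bar in the frame of tray between -0.037 and 0.037 m and y of bar in the frame of tray between -0.037 and 0.037 m and z of pipe in the frame of fixture below 0.023 m and angle between pipe's own z axis and vertical below 0.05 rad and distance of pipe from where it was at the start of the episode below 0.013 m and linear speed of each of bar, pipe below 0.02 m/s); the robot touches nothing.
It fails at once if the stack is shifted by more than 2.5 mm while the bar still carries it (bar moved less than 26 mm) (distance of bar from where it was at the start of the episode below 0.026 m and distance of pipe from where it was at the start of the episode above 0.0025 m).
It fails at once if the pipe tips by more than about 17 degrees (angle between pipe's own z axis and vertical above 0.3 rad).
It fails at once if the robot touches the pipe with more than 2 N (contact force between any of the arm, the fingers and pipe above 2 N).
It fails at once if the bar is levered or jammed against the stop with more than 15 N (contact force between bar and stop above 15 N).
It fails at once if a bystander is moved by more than 20 mm (distance of any of tumbler, chipping_hammer, coupon, pipe_offcut from where it was at the start of the episode above 0.02 m).
It also fails if it takes over 58 s, if anything falls off the work surface, if the arm or the gripper's body presses on something with over 40 N, if the wrist force passes 120 N, or if a joint passes its speed limit or range.

ROBOT

A 6-joint arm with a two-finger parallel gripper is mounted at the origin on the work surface. World frame = base frame: x ahead of the robot, y to its left, z up, the work surface at z = 0. Lengths are in m, angles in rad, forces in N, time in s.
With the tool pointing down it reaches from about 0.35 to 0.725 m from the base axis. Payload 6 kg.
Tool frame: the origin (TCP) lies on the centre line of the jaws, within the pads' length; the fingertips stand 17 mm ahead of it and the grasp point (between the pads) lies 2 mm behind it (finger_overhang is the distance from the TCP to the fingertips, in m); z points along the fingers, y is the direction in which the jaws open and shut (so a half turn about z gives the same grasp; the last joint's range is limited). The gripper opens to 85 mm and grips with 20 to 120 N. Pads are 22 mm wide; open, the fingers measure 114 mm over their backs; the gripper's body (76 mm by 85 mm) begins 54 mm behind the grasp point. The pads swing forward as they close: fully open they stand 13 mm farther back than shut.
Start: joints at [-0.885, 0.04, 0.085, 0, -1.615, -0.334], TCP at [0.207, -0.563, 0.248] pointing down, gripper open.
Joint ranges: [-2.56, 2.56], [-1.29, 2.01], [-1.08, 1.49], [-3.29, 1.98], [-2.81, -0.18], [-2.99, 2.99]. Speed limits (rad/s): [2.57, 2.57, 3.01, 3.14, 3.14, 3.14].

INTERFACE

Orientations are given as a unit quaternion [w, x, y, z].
In Python, from rig import observe, capture, close_job, finger_overhang gives the robot as it stands.
- The arm moves only by the tool carry_out, never from a script. Its argument "targets" is text: rows parted by semicolons, each of 4 numbers parted by spaces: the shift along the world's x, y, z in mm, then the turn about the world's z in rad. In form: x y z turn; .... A call has exactly 5 rows; each row shifts and turns the commanded pose from where the row before left it; what a row does not reach is not made up. A row lasts 1/10 s, in which the tool goes at most 50 mm and 8.59 degrees, less where a joint would pass 70% of its speed; a pose out of reach is approached as far as the arm can. A call with a gripper value outside its range is refused whole. "jaw" is the closure in counts, from 0 (fully open) to 255 (shut), set as the call begins (left out, the last holds). The fingers move at their own pace and stop on an object; "grip_force" is the grip in N (left out, the last holds). Time passes only in rows, so rows that do not move let the fingers close, or fill a call up. It gives the time, the measured TCP pose, the force and the opening at its end, in the units of the state.
- observe(): the state, without advancing time (a new reading comes with each control period).
- capture(name): name is "side" or "top" or "wrist"; returns a dict with "img" (384x512x3 uint8, blue, green, red), "fx", "fy", "cx", "cy" (pixels), "cam_to_world" (4x4, takes a point from camera to world coordinates). Camera axes: x right, y down, z forward; pixel columns grow to the right and rows downward; lengths in m; the calibration is good to about 2 mm. A picture is of the moment at which its call begins. There is no depth.
- close_job(): hands the job in, once; it reports no verdict.
The state is a dict: "time": time; "joint_positions": joint angles; "qd": joint speeds; "joint_efforts": joint torques, N m; "tcp_pos": TCP position; "eef_rot": TCP orientation; "wrist_force": force on the tool from outside, world axes, zero at the start; "wrist_torque": the same for the moment, N m; "finger_gap": opening from 0.0 (shut) to 1.0 (fully open).
Only numpy, scipy, OpenCV 4.12 (cv2) and the standard library are available. Lean on these libraries where they do the work, as an engineer would, in place of code of your own. Each camera call takes 0.05 s, during which the arm holds its last target. There are 200 camera calls.

## Working session

There is one attempt and no reset: what is moved stays moved. The work goes in short steps, Python scripts to look and compute and a tool call to move; the robot and the scene stay as the last step left them, time stands still between calls to the robot, and variables do not carry over. Pictures are saved under pics/ and viewed, about 8 in all and at most 12, crops included, and the job is handed in when it is done.

Besides the shell and the picture viewer there is one more tool, called after "Emit:" as name(argument=value, ...), one argument or row to a line, values as JSON. carry_out: Moves the arm, as the interface text tells. Its arguments: {"type":"object","properties":{"targets":{"type":"string"},"jaw":{"type":"number"},"grip_force":{"type":"number"}},"required":["targets"]}

```bash
ls && mkdir -p pics && cat > h.py <<'E'
import numpy as np, cv2, pickle
from rig import observe, capture, close_job, finger_overhang
def shot(name, fn):
    c=capture(name); cv2.imwrite(f'pics/{fn}.png',c['img']); pickle.dump(c,open(f'pics/{fn}.pkl','wb')); return c
def load(fn): return pickle.load(open(f'pics/{fn}.pkl','rb'))
def ray(c,u,v):
    T=np.array(c['cam_to_world']); d=T[:3,:3]@np.array([(u-c['cx'])/c['fx'],(v-c['cy'])/c['fy'],1]); return T[:3,3],d
def onz(c,u,v,z):
    o,d=ray(c,u,v); return o+d*(z-o[2])/d[2]
def tri(obs):
    A=np.zeros((3,3));b=np.zeros(3)
    for c,u,v in obs:
        o,d=ray(c,u,v); d=d/np.linalg.norm(d); P=np.eye(3)-np.outer(d,d); A+=P; b+=P@o
    p=np.linalg.solve(A,b)
    return p
def proj(c,p):
    T=np.array(c['cam_to_world']); q=T[:3,:3].T@(np.asarray(p)-T[:3,3]); return c['fx']*q[0]/q[2]+c['cx'],c['fy']*q[1]/q[2]+c['cy']
def crop(fn,out,x0,y0,x1,y1,s):
    im=cv2.imread(f'pics/{fn}.png')[y0:y1,x0:x1]; cv2.imwrite(f'pics/{out}.png',cv2.resize(im,None,fx=s,fy=s,interpolation=cv2.INTER_CUBIC))
E
python3 - <<'E'
from h import *
a=shot('top','t0');b=shot('side','s0')
print(observe()); print(a['cam_to_world'],a['fx'],b['cam_to_world'],b['fx'],finger_overhang)
im=np.vstack([cv2.resize(a['img'],(800,600))]); cv2.imwrite('pics/t0b.png',im)
cv2.imwrite('pics/s0b.png',cv2.resize(b['img'],(800,600)))
E
```

```text
pics
{'time': 0.1, 'joint_positions': array([-8.85291844e-01,  4.07401508e-02,  8.38970935e-02, -3.88613352e-04,
       -1.61548317e+00, -3.33702787e-01]), 'qd': array([ 0.00230861, -0.00013538,  0.00145039,  0.00223377,  0.00096637,
       -0.00076517]), 'joint_efforts': array([-6.06711663e-03, -3.69345045e+01,  3.48280406e+01,  6.95167691e+00,
       -4.53889486e-03,  2.71314474e-05]), 'tcp_pos': array([ 0.20672844, -0.56297722,  0.24738165]), 'eef_rot': array([-2.03712839e-04, -1.75003501e-01,  9.84567495e-01,  7.62452024e-04]), 'wrist_force': array([ 0.23842239, -0.14347892,  0.35348451]), 'wrist_torque': array([ 0.00812955, -0.01894351,  0.02825348]), 'finger_gap': 0.996799086014471}
[[-0.1484327  -0.96611291  0.21117191  0.34074421]
 [-0.98890988  0.14608658 -0.02675751 -0.0503059 ]
 [-0.00499861 -0.21280168 -0.97708263  1.04215464]
 [ 0.          0.          0.          1.        ]] 380.01591006926753 [[-9.97644389e-01 -4.88233222e-02  4.81866884e-02  5.02678571e-01]
 [-6.85948073e-02  7.03338474e-01 -7.07537804e-01  7.71401711e-01]
 [ 6.52794240e-04 -7.09176476e-01 -7.05030708e-01  9.13085830e-01]
 [ 0.00000000e+00  0.00000000e+00  0.00000000e+00  1.00000000e+00]] 405.0537718536673 0.017
```

View pics/t0b.png

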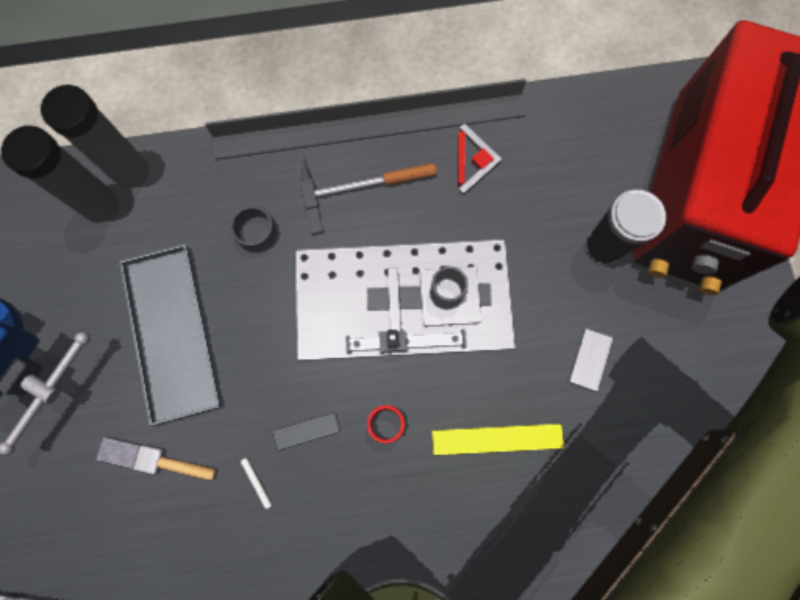

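View pics/s0b.png

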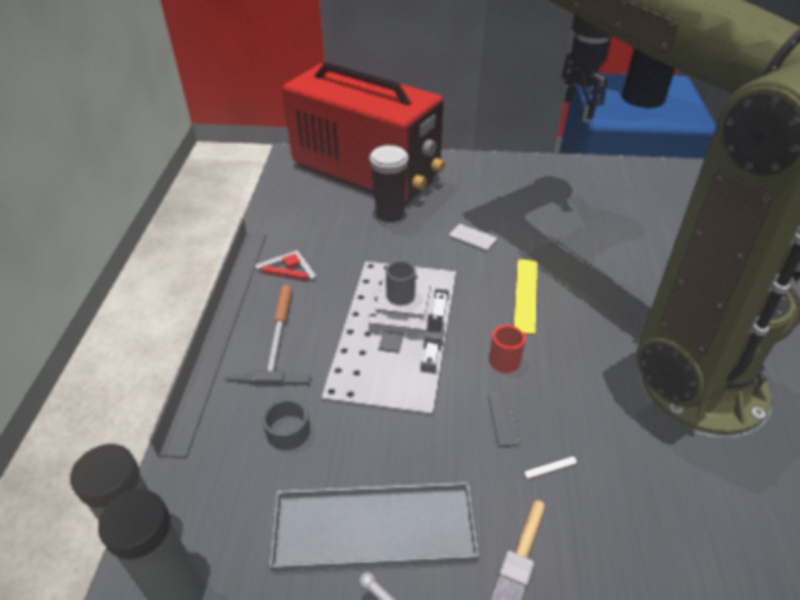

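Top view (800x600): fixture with corners at about (296,250), (505,241), (514,348), (298,359); grip at (393,340), pipe rim (450,286), bar end at (368,298), tray (122-218, 247-424). In the side view the pipe rim is at (400,270). Now the enlarged crops.

```bash
python3 - <<'E'
from h import *
crop('t0','t0c',182,148,342,238,5)
crop('s0','s0c',200,160,300,270,5)
E
```

```text
(no output)
```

View pics/t0c.png

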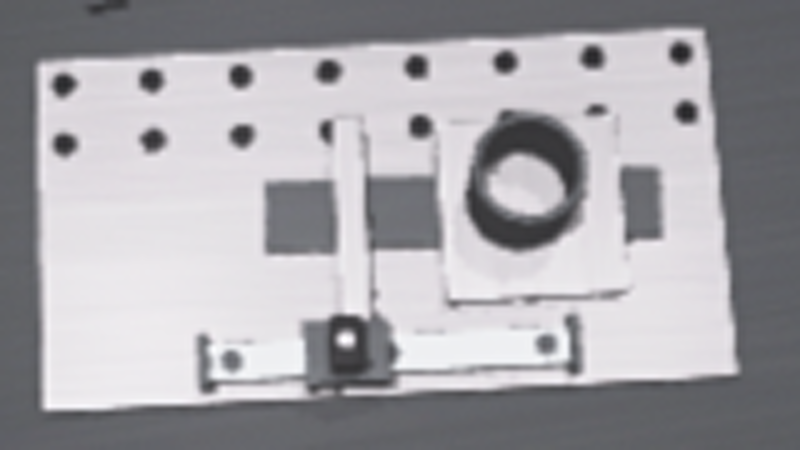

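View pics/s0c.png

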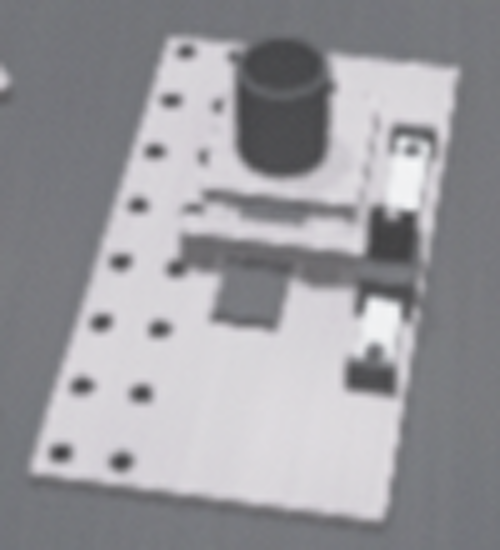

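```bash
python3 - <<'E'
from h import *
t=load('t0');s=load('s0')
T=lambda u,v:(t,u/5+182-.4,v/5+148-.4)
S=lambda u,v:(s,u/5+200-.4,v/5+160-.4)
np.set_printoptions(precision=4,suppress=True)
def z(n,o,h): print(n,onz(*o,h))
F={}
for n,a,b in [('+x-y',(38,62),(30,472)),('-x-y',(704,29),(168,37)),('-x+y',(738,374),(460,70)),('+x+y',(43,409),(385,520))]:
    F[n]=(onz(*T(*a),.012)+onz(*S(*b),.012))/2
    print(n,onz(*T(*a),.012),onz(*S(*b),.012),tri([T(*a),S(*b)]))
c=sum(F.values())/4
ax=(F['+x-y']+F['+x+y']-F['-x-y']-F['-x+y']); print('centre',c,'axis deg',np.degrees(np.arctan2(ax[1],ax[0])),np.linalg.norm(ax)/2)
x=ax/np.linalg.norm(ax); y=np.array([-x[1],x[0],0])
def f(p): d=p-c; return np.array([d@x,d@y,p[2]-.012])
for n,o,h in [('bar+ a',T(265,183),.02),('bar+ b',T(266,254),.02),('bar- a',T(660,168),.02),('bar- b',T(662,239),.02),
 ('bar+ aS',S(212,320),.02),('bar+ bS',S(277,326),.02),
 ('armface far',T(371,120),.046),('armface near',T(375,318),.046),('arm+ far',T(335,118),.046),
 ('bp+ far',T(438,122),.028),('bp+ near',T(450,303),.028),('bp- far',T(615,117),.028),('bp- near',T(630,292),.028),
 ('bp+ farS',S(205,192),.028),('bp+ nearS',S(357,210),.028),
 ('grip top',T(347,325),.078),('pipe rim',T(526,163),.098),('rimS',S(284,70),.098)]:
    p=onz(*o,h); print(n,p,f(p)*1000)
print('rim tri',tri([T(526,163),S(284,70)]))
for n,a in [('tray',[(122,262),(187,247),(218,407),(153,424)]),('trayS',[(276,489),(468,485),(477,558),(272,567)])]:
    C=[onz(t if n=='tray' else s,u*.64-.2,v*.64-.2,.024) for u,v in a]; print(n,C,sum(C)/4)
E
```

```text
+x-y [0.6918 0.0856 0.012 ] [0.6927 0.0891 0.012 ] [0.6934 0.0861 0.008 ]
-x-y [ 0.6545 -0.2909  0.012 ] [ 0.6574 -0.2885  0.012 ] [ 0.6568 -0.292   0.0085]
-x+y [ 0.4575 -0.2724  0.012 ] [ 0.4568 -0.2679  0.012 ] [ 0.4573 -0.2732  0.0077]
+x+y [0.4951 0.1052 0.012 ] [0.4945 0.1081 0.012 ] [0.495  0.1058 0.009 ]
centre [ 0.575  -0.0915  0.012 ] axis deg 84.39975175000264 0.3787666099436804
bar+ a [ 0.6005 -0.032   0.02  ] [ 61.6454 -19.5725   8.    ]
bar+ b [ 0.5606 -0.027   0.02  ] [62.7373 20.6276  8.    ]
bar- a [ 0.5762 -0.2499  0.02  ] [-157.5297  -16.6389    8.    ]
bar- b [ 0.5364 -0.2436  0.02  ] [-155.2032   23.5924    8.    ]
bar+ aS [ 0.6015 -0.0238  0.02  ] [ 69.9863 -19.7863   8.    ]
bar+ bS [ 0.5629 -0.0217  0.02  ] [68.2729 18.8993  8.    ]
armface far [ 0.6202 -0.0944  0.046 ] [  1.5037 -45.2852  34.    ]
armface near [ 0.5119 -0.0801  0.046 ] [ 5.134  63.9037 34.    ]
arm+ far [ 0.6243 -0.0752  0.046 ] [ 21.005  -47.4437  34.    ]
bp+ far [ 0.6186 -0.1317  0.028 ] [-35.7706 -47.29    16.    ]
bp+ near [ 0.5171 -0.1221  0.028 ] [-36.1413  54.6549  16.    ]
bp- far [ 0.6068 -0.229   0.028 ] [-133.7732  -44.9999   16.    ]
bp- near [ 0.5085 -0.2196  0.028 ] [-134.0161   53.6929   16.    ]
bp+ farS [ 0.6152 -0.1228  0.028 ] [-27.2565 -43.0097  16.    ]
bp+ nearS [ 0.52   -0.1135  0.028 ] [-27.3077  52.6443  16.    ]
grip top [ 0.505  -0.0644  0.078 ] [20.1237 72.3657 66.    ]
pipe rim [ 0.5711 -0.1672  0.098 ] [-75.7911  -3.5119  86.    ]
rimS [ 0.5685 -0.1613  0.098 ] [-70.1146  -0.2892  86.    ]
rim tri [ 0.5705 -0.1675  0.0932]
tray [array([0.7127, 0.3942, 0.024 ]), array([0.7233, 0.277 , 0.024 ]), array([0.4318, 0.246 , 0.024 ]), array([0.4199, 0.3569, 0.024 ])] [0.5719 0.3185 0.024 ]
trayS [array([0.7326, 0.2803, 0.024 ]), array([0.4343, 0.2528, 0.024 ]), array([0.422 , 0.3688, 0.024 ]), array([0.7125, 0.402 , 0.024 ])] [0.5754 0.326  0.024 ]
```

The crops show the fixture's corners, stop, bar end and stack edges clearly. Base plate +x edge is at fixture x ≈ -36, the stop face ≈ +3, and the bar's +x end ≈ +64. The sizes fit (fixture 379 mm long, bar 220, plate 98). Triangulated heights come out about 4 mm low. I'll move above the grip.

Emit:
carry_out(
  targets="24 41.5 -4 -0.11; 24 41.5 -4 -0.11; 24 41.5 -4 -0.11; 24 41.5 -4 -0.12; 24 41.5 -4 0",
  jaw=120,
  grip_force=40,
)

```text
time: 0.6
tcp_pos: [0.3269, -0.3544, 0.2278]
eef_rot: [-0.0, 0.05, 0.999, 0.0]
wrist_force: [1.0, -0.7, 0.6]
finger_gap: 0.529
```

Emit:
carry_out(
  targets="24 41.5 -4 0; 24 41.5 -4 0; 24 41.5 -4 0; 24 41.5 -4 0; 24 41.5 -4 0",
)

```text
time: 1.1
tcp_pos: [0.447, -0.1466, 0.2081]
eef_rot: [0.0, 0.048, 0.999, 0.0]
wrist_force: [1.6, -1.0, 0.5]
finger_gap: 0.529
```

Emit:
carry_out(
  targets="24 41.5 -4 0; 24 41.5 -4 0; 3 1 0 0; 0 0 0 0; 0 0 0 0",
)

```text
time: 1.6
tcp_pos: [0.4973, -0.0651, 0.2002]
eef_rot: [-0.0, 0.049, 0.999, -0.0]
wrist_force: [0.3, -0.1, 0.2]
finger_gap: 0.53
```

```bash
python3 - <<'E'
from h import *
o=observe();print(o['time'],o['tcp_pos'],o['eef_rot'],o['finger_gap'],o['wrist_force'])
w=shot('wrist','w1');print(w['cam_to_world'],w['fx'])
cv2.imwrite('pics/w1b.png',cv2.resize(w['img'],(800,600)))
E
```

```text
1.6 [ 0.49727316 -0.06511766  0.20024188] [-1.91333579e-04  4.87297542e-02  9.98811977e-01 -9.13398473e-05] 0.5303624289578496 [ 0.32786677 -0.0964595   0.20264657]
[[ 0.09710963  0.9431202   0.31795285  0.41543964]
 [ 0.99527298 -0.09240289 -0.02988984 -0.05751136]
 [ 0.00119005  0.31935247 -0.94763526  0.32550518]
 [ 0.          0.          0.          1.        ]] 284.7439060247716
```

View pics/w1b.png

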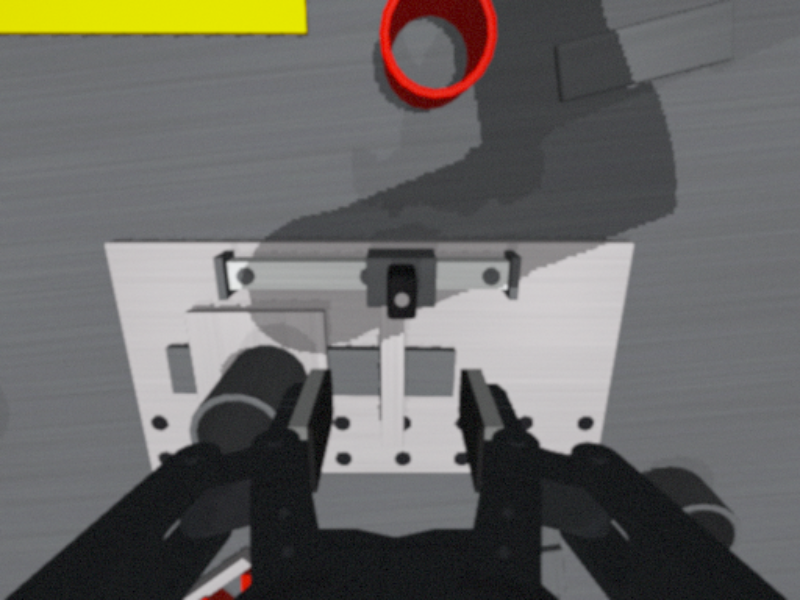

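Wrist view: grip top (dot) at (402,300), carriage (367-435, 250-306), base plate +x edge at column 327, bar's +x end at column 455. Fixture edges are parallel to the image rows, so the yaw is right.

```bash
python3 - <<'E'
from h import *
np.set_printoptions(precision=4,suppress=True)
w=load('w1')
R=lambda u,v,h:onz(w,u*.64-.18,v*.64-.18,h)
C=[R(106,242,.012),R(633,241,.012),R(601,472,.012),R(152,472,.012)]
c=sum(C)/4; a=C[1]+C[2]-C[0]-C[3];print('fix',c,np.degrees(np.arctan2(a[1],a[0])),np.linalg.norm(a)/2)
x=a/np.linalg.norm(a);y=np.array([-x[1],x[0],0])
f=lambda p:np.array([(p-c)@x,(p-c)@y])*1000
for n,p in dict(dot=(402,300,.078),gl=(388,300,.078),gr=(416,300,.078),armL=(381,400,.046),armR=(404,400,.046),armLn=(378,325,.046),bpn=(327,311,.028),bpn2=(189,311,.028),bpl=(327,345,.028),bar1=(455,349,.02),bar2=(454,395,.02),barm1=(328,347,.02),barm2=(329,392,.02),barL1=(168,345,.02),rimc=(240,425,.098)).items():
    P=R(*p);print(n,P,f(P))
t=load('t0');print('dot tri',tri([(w,402*.64-.18,300*.64-.18),(t,347/5+181.6,340/5+147.6)]))
E
```

```text
fix [ 0.5758 -0.0901  0.012 ] 84.44596286137077 0.38003005205593915
dot [ 0.4999 -0.0616  0.078 ] [21.0546 78.2732]
gl [ 0.4991 -0.0698  0.078 ] [12.8255 78.2792]
gr [ 0.5007 -0.0534  0.078 ] [29.2843 78.2671]
armL [ 0.5849 -0.0841  0.046 ] [ 6.8365 -8.5244]
armR [ 0.5865 -0.0677  0.046 ] [23.3562 -8.5419]
armLn [ 0.527  -0.0799  0.046 ] [ 5.4273 49.4933]
bpn [ 0.52   -0.1163  0.028 ] [-31.5033  52.9711]
bpn2 [ 0.5104 -0.2141  0.028 ] [-129.7486   53.0463]
bpl [ 0.5462 -0.1202  0.028 ] [-32.8134  26.4774]
bar1 [ 0.5624 -0.0264  0.02  ] [62.1363 19.4317]
bar2 [ 0.6018 -0.0293  0.02  ] [ 63.029  -20.0448]
barm1 [ 0.5515 -0.1214  0.02  ] [-33.4804  21.1672]
barm2 [ 0.5896 -0.1262  0.02  ] [-34.5743 -17.2797]
barL1 [ 0.5381 -0.2407  0.02  ] [-153.484    22.9176]
rimc [ 0.5621 -0.1647  0.098 ] [-75.5829   6.3732]
dot tri [ 0.4949 -0.0622  0.0927]
```

Grip is at about (0.500, -0.0615), 3 mm away. Gap from stop face to plate is about 38 mm by this view. Descend and grasp.

Emit:
carry_out(
  targets="2.5 3.5 -26 0; 0 0 -40 0; 0 0 -40 0; 0 0 -18 0; 0 0 -7 0",
)

```text
time: 2.15
tcp_pos: [0.4984, -0.0624, 0.0672]
eef_rot: [-0.002, 0.05, 0.999, -0.0]
wrist_force: [-0.2, 0.0, 1.0]
finger_gap: 0.529
```

Emit:
carry_out(
  targets="0 0 0 0; 0 0 0 0; 0 0 0 0; 0 0 0 0; 0 0 0 0",
  jaw=255,
  grip_force=40,
)

```text
time: 2.65
tcp_pos: [0.5008, -0.0617, 0.0711]
eef_rot: [0.001, 0.049, 0.999, -0.0]
wrist_force: [-1.0, -4.4, 6.0]
finger_gap: 0.201
```

```bash
python3 - <<'E'
from h import *
o=observe();print(o['time'],o['tcp_pos'],o['finger_gap'],o['wrist_force'])
shot('wrist','w2');crop('w2','w2b',60,130,360,350,2.6)
E
```

```text
2.65 [ 0.50079735 -0.06171492  0.07114286] 0.20053563212541095 [-0.97053824 -4.37007285  6.03064707]
```

View pics/w2b.png

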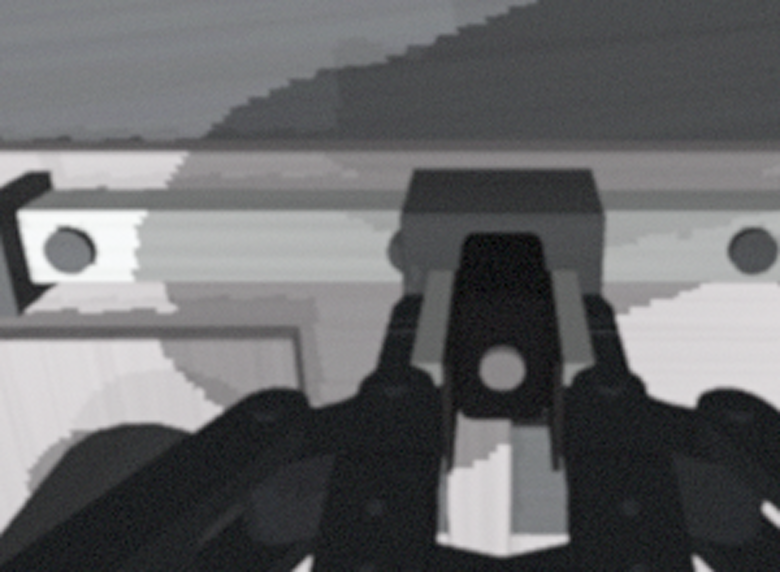

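Wrist crop: jaws closed on the grip (dot at (502,368) centred between the pads), opening 17 mm, as the grip should be. Slide most of the way.

Emit:
carry_out(
  targets="-0.6 -6 0 0; -0.6 -6 0 0; -0.6 -6 0 0; -0.6 -6 0 0; -0.6 -6 0 0",
)

```text
time: 3.2
tcp_pos: [0.4983, -0.0875, 0.0712]
eef_rot: [0.002, 0.048, 0.999, 0.003]
wrist_force: [-4.9, 17.0, 9.4]
finger_gap: 0.2
```

Emit:
carry_out(
  targets="-0.1 -1 0 0; -0.1 -1 0 0; 0 0 0 0; 0 0 0 0; 0 0 0 0",
)

```text
time: 3.7
tcp_pos: [0.4981, -0.0896, 0.0712]
eef_rot: [0.002, 0.048, 0.999, 0.003]
wrist_force: [-5.7, 15.7, 10.8]
finger_gap: 0.201
```

```bash
python3 - <<'E'
from h import *
o=observe();print(o['time'],o['tcp_pos'],o['finger_gap'],o['wrist_force'])
shot('side','s3');crop('s3','s3c',225,180,295,240,10)
shot('top','t3');crop('t3','t3c',232,160,322,230,8)
E
```

```text
3.7 [ 0.49809428 -0.08963845  0.07116114] 0.20108642709897717 [-5.65196573 15.69692283 10.79097024]
```

View pics/s3c.png

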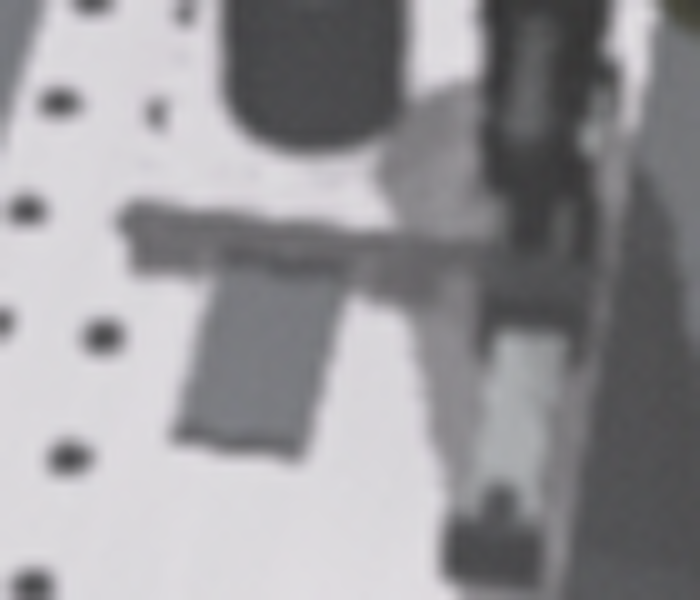

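Stop moved 28 mm with about 16 N; command leads by 4 mm (compliance). In this side crop the gap is hidden behind the arm. About 10 mm left. Continue gently, watching the force.

Emit:
carry_out(
  targets="-0.1 -1 0 0; -0.1 -1 0 0; -0.1 -1 0 0; -0.1 -1 0 0; -0.1 -1 0 0",
)

```text
time: 4.3
tcp_pos: [0.4976, -0.0944, 0.0712]
eef_rot: [0.002, 0.048, 0.999, 0.003]
wrist_force: [-4.9, 16.4, 10.2]
finger_gap: 0.201
```

Emit:
carry_out(
  targets="-0.1 -1 0 0; -0.1 -1 0 0; 0 0 0 0; 0 0 0 0; 0 0 0 0",
)

```text
time: 4.8
tcp_pos: [0.4974, -0.0965, 0.0712]
eef_rot: [0.002, 0.048, 0.999, 0.003]
wrist_force: [-4.9, 15.9, 10.7]
finger_gap: 0.203
```

```bash
python3 - <<'E'
from h import *
o=observe();print(o['time'],o['tcp_pos'],o['finger_gap'],o['wrist_force'])
shot('top','t4');crop('t4','t4c',232,160,322,225,8)
E
```

```text
4.8 [ 0.49740785 -0.09653949  0.07116433] 0.2031852734206368 [-4.87992784 15.93200746 10.7180501 ]
```

View pics/t4c.png

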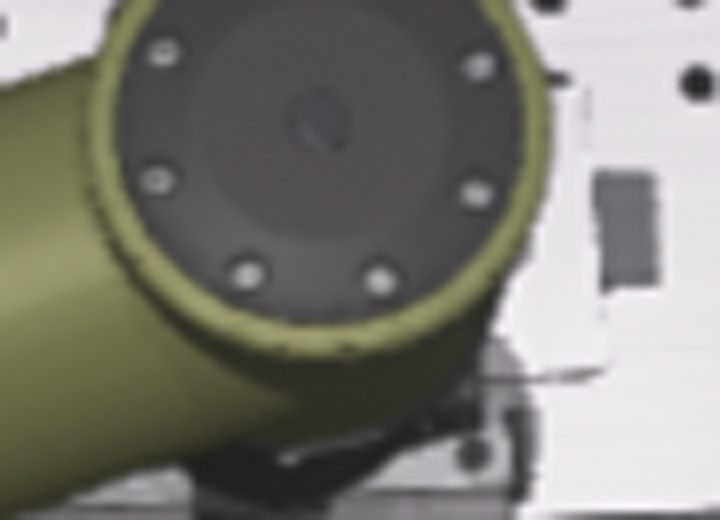

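The top view is blocked by the wrist, so I go on by force: 2 mm per call (35 mm travelled).

Emit:
carry_out(
  targets="0 -0.5 0 0; -0.1 -0.5 0 0; 0 -0.5 0 0; -0.1 -0.5 0 0; 0 0 0 0",
)

```text
time: 5.35
tcp_pos: [0.4972, -0.0985, 0.0711]
eef_rot: [0.002, 0.048, 0.999, 0.003]
wrist_force: [-5.7, 17.5, 10.8]
finger_gap: 0.201
```

Emit:
carry_out(
  targets="0 -0.5 0 0; -0.1 -0.5 0 0; 0 0 0 0; 0 0 0 0; 0 0 0 0",
)

```text
time: 5.85
tcp_pos: [0.4971, -0.0995, 0.0711]
eef_rot: [0.002, 0.048, 0.999, 0.003]
wrist_force: [-5.0, 16.7, 10.5]
finger_gap: 0.201
```

Emit:
carry_out(
  targets="0 -0.5 0 0; -0.1 -0.5 0 0; 0 0 0 0; 0 0 0 0; 0 0 0 0",
)

```text
time: 6.35
tcp_pos: [0.497, -0.1005, 0.0711]
eef_rot: [0.002, 0.048, 0.999, 0.003]
wrist_force: [-6.1, 15.7, 10.4]
finger_gap: 0.203
```

```bash
python3 - <<'E'
from h import *
o=observe();print(o['time'],o['tcp_pos'],o['wrist_force'])
a=load('w2');b=shot('wrist','w5')
s=shot('side','s5')
crop('w5','w5b',60,130,260,280,4)
s3=load('s3');d=cv2.absdiff(s3['img'],s['img']).max(2)
print([ (proj(s,p)) for p in [(.5705,-.1675,.098)]], d[150:192,240:268].mean())
E
```

```text
6.35 [ 0.49700799 -0.10049325  0.07114751] [-6.07061518 15.6975153  10.43294811]
[(np.float64(255.88132721212904), np.float64(172.23771104534615))] 2.579081632653061
```

View pics/w5b.png

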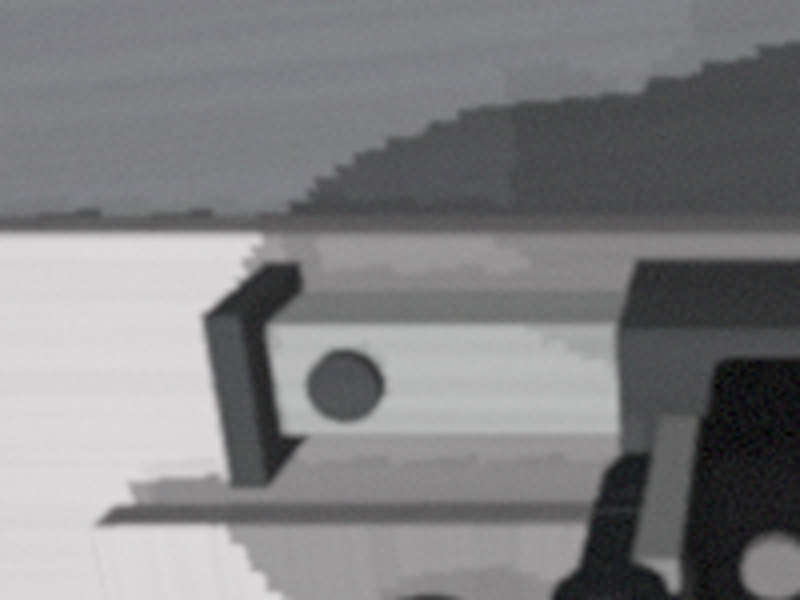

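```bash
python3 - <<'E'
from h import *
np.set_printoptions(precision=4,suppress=True)
w=load('w2');x=np.array([.0968,.9953,0])
P=lambda u,v,h:onz(w,u/2.6+60-.3,v/2.6+130-.3,h)
def fx(*a): return P(*a)@x*1000
d=fx(502,368,.078);g=(fx(455,350,.078)+fx(550,350,.078))/2
print('dot,grip',d,g,'edges',fx(455,350,.078),fx(550,350,.078),'tcp',1000*np.array([.5008,-.0617,0])@x)
for v in (338,385): print('plate edge top',fx(297 if v==338 else 302,v,.028))
print('plate bottom corner', fx(300,328,.020), 'carriage L/R',fx(405,212,.046),fx(603,212,.046))
w=load('w5')
P=lambda u,v,h:onz(w,u/4+60-.3,v/4+130-.3,h)
print('w5 far corner',fx(98,523,.028),'tcp',1000*np.array([.4970,-.1005,0])@x)
w=load('w2')
P=lambda u,v,h:onz(w,u/2.6+60-.3,v/2.6+130-.3,h)
# predict dist
E
```

```text
dot,grip -13.25321851715876 -13.159766681091314 edges -21.94182033626575 -4.377713025916878 tcp -12.932569999999991
plate edge top -66.84719452913392
plate edge top -66.80176761297025
plate bottom corner -68.29827019961691 carriage L/R -34.5510591557406 8.94434401869878
w5 far corner -166.00067707117054 tcp -51.918049999999994
```

Wrist measure: gap at start 39.7 mm, moved 39.0, so contact is near. Half-millimetre steps now.

Emit:
carry_out(
  targets="-0.05 -0.5 0 0; 0 0 0 0; 0 0 0 0; 0 0 0 0; 0 0 0 0",
)

```text
time: 6.95
tcp_pos: [0.497, -0.101, 0.0712]
eef_rot: [0.002, 0.048, 0.999, 0.003]
wrist_force: [-4.8, 16.5, 10.7]
finger_gap: 0.203
```

Emit:
carry_out(
  targets="-0.05 -0.5 0 0; 0 0 0 0; 0 0 0 0; 0 0 0 0; 0 0 0 0",
)

```text
time: 7.45
tcp_pos: [0.4969, -0.1015, 0.0712]
eef_rot: [0.002, 0.048, 0.999, 0.003]
wrist_force: [-5.8, 16.4, 11.0]
finger_gap: 0.199
```

Emit:
carry_out(
  targets="-0.05 -0.5 0 0; 0 0 0 0; 0 0 0 0; 0 0 0 0; 0 0 0 0",
)

```text
time: 7.95
tcp_pos: [0.4969, -0.102, 0.0711]
eef_rot: [0.002, 0.048, 0.999, 0.003]
wrist_force: [-5.7, 15.9, 10.6]
finger_gap: 0.199
```

```bash
python3 - <<'E'
from h import *
b=load('w5');c=shot('wrist','w6');o=observe();print(o['tcp_pos'],o['wrist_force'])
# far-corner column shift of plate vs fixture bolt/cap: phase correlation of patches
def ph(r): 
    y0,y1,x0,x1=r
    g=lambda i:cv2.cvtColor(i['img'],cv2.COLOR_BGR2GRAY)[y0:y1,x0:x1].astype(np.float64)
    return cv2.phaseCorrelate(g(b),g(c))
print('plate',ph((252,290,70,110)),'cap',ph((190,255,105,145)))
crop('w6','w6b',40,240,240,384,4)
E
```

```text
[ 0.49690011 -0.10199104  0.07116791] [-5.30135167 16.64116537 10.60290729]
plate ((0.9991065885939783, -0.12736139520693612), 1.103581798614345) cap ((1.4542960682455757, -0.029281705318126683), 1.1606510444804712)
```

View pics/w6b.png

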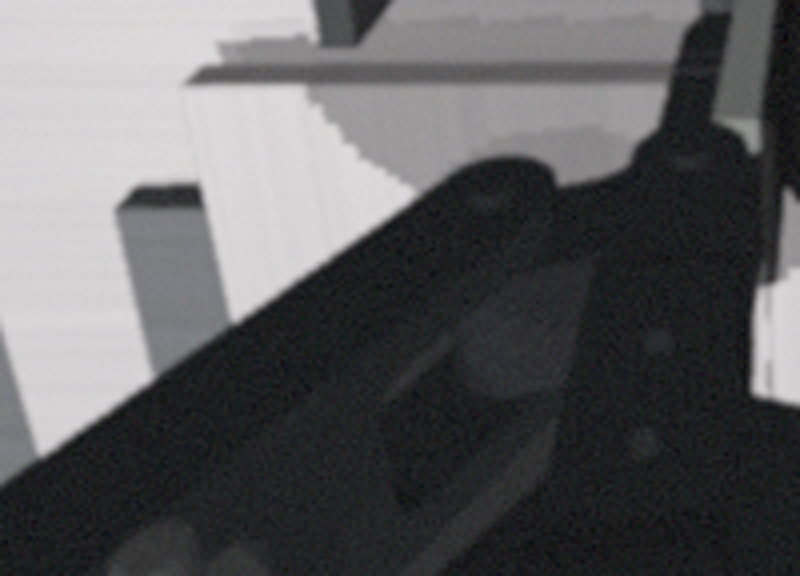

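```bash
python3 - <<'E'
from h import *
b=load('w5');c=load('w6')
pts={'plate corner':(84.5,260.7,.028),'plate corner low':(87,257.5,.020),'bar corner':(70,291.5,.02),'bar corner2':(74,287,.02),'bolt':(60+345/4,130+385/4,.030),'cap':(60+210/4,130+317/4,.036),'capbr':(60+268/4,130+480/4,.036)}
g=[cv2.cvtColor(i['img'],cv2.COLOR_BGR2GRAY) for i in(b,c)]
P=np.array([p[:2] for p in pts.values()],np.float32)
for win in (9,15):
    Q,st,e=cv2.calcOpticalFlowPyrLK(g[0],g[1],P,None,winSize=(win,win),maxLevel=1)
    for (n,p),q,p0 in zip(pts.items(),Q,P):
        u=np.array(proj(c,onz(b,*p)))-p0; print(win,n,'seen',(q-p0).round(2),'expected if fixed',u.round(2))
E
```

```text
9 plate corner seen [ 2.09 -0.08] expected if fixed [ 2.23 -0.01]
9 plate corner low seen [ 2.06 -0.04] expected if fixed [ 2.14 -0.  ]
9 bar corner seen [1.98 0.02] expected if fixed [ 2.05 -0.01]
9 bar corner2 seen [2.01 0.01] expected if fixed [ 2.06 -0.01]
9 bolt seen [2.95 0.44] expected if fixed [ 2.35 -0.  ]
9 cap seen [ 2.48 -0.11] expected if fixed [ 2.49 -0.  ]
9 capbr seen [2.36 0.01] expected if fixed [ 2.37 -0.  ]
15 plate corner seen [ 2.06 -0.04] expected if fixed [ 2.23 -0.01]
15 plate corner low seen [ 2.04 -0.02] expected if fixed [ 2.14 -0.  ]
15 bar corner seen [1.99 0.01] expected if fixed [ 2.05 -0.01]
15 bar corner2 seen [ 2.02 -0.02] expected if fixed [ 2.06 -0.01]
15 bolt seen [ 2.27 -0.13] expected if fixed [ 2.35 -0.  ]
15 cap seen [ 2.48 -0.24] expected if fixed [ 2.49 -0.  ]
15 capbr seen [ 2.35 -0.03] expected if fixed [ 2.37 -0.  ]
```

The plate has not moved (tracking residual <0.1 mm) and the force is flat, so there is no contact yet. Continue.

Emit:
carry_out(
  targets="-0.05 -0.5 0 0; 0 0 0 0; 0 0 0 0; 0 0 0 0; 0 0 0 0",
)

```text
time: 8.5
tcp_pos: [0.4968, -0.1025, 0.0711]
eef_rot: [0.002, 0.048, 0.999, 0.003]
wrist_force: [-5.7, 16.1, 9.9]
finger_gap: 0.201
```

Emit:
carry_out(
  targets="-0.05 -0.5 0 0; 0 0 0 0; 0 0 0 0; 0 0 0 0; 0 0 0 0",
)

```text
time: 9.0
tcp_pos: [0.4968, -0.1026, 0.0711]
eef_rot: [0.002, 0.048, 0.999, 0.003]
wrist_force: [-6.5, 18.2, 11.4]
finger_gap: 0.201
```

```bash
cat > tr.py <<'E'
import sys
from h import *
b=load('w5');c=shot('wrist',sys.argv[1]);o=observe();print(o['time'],o['tcp_pos'],o['wrist_force'])
pts={'plate corner':(84.5,260.7,.028),'plate low':(87,257.5,.020),'bar corner':(70,291.5,.02),'cap':(112.5,209.2,.036),'capbr':(127,250,.036)}
g=[cv2.cvtColor(i['img'],cv2.COLOR_BGR2GRAY) for i in(b,c)]
P=np.array([p[:2] for p in pts.values()],np.float32)
E=np.array([proj(c,onz(b,*p)) for p in pts.values()],np.float32)
Q,st,e=cv2.calcOpticalFlowPyrLK(g[0],g[1],P,E.copy(),winSize=(11,11),maxLevel=0,flags=cv2.OPTFLOW_USE_INITIAL_FLOW)
for n,q,u,p in zip(pts,Q,E,pts.values()):
    d=(onz(c,*q,p[2])-onz(c,*u,p[2]))*1000; print(n,'moved mm',d.round(2))
E
python3 tr.py w7
```

```text
9.05 [ 0.496819   -0.10262378  0.07117788] [-5.87215702 17.90216791 11.0779875 ]
plate corner moved mm [ 0.  -0.1  0. ]
plate low moved mm [-0.   -0.02  0.  ]
bar corner moved mm [-0.05 -0.06  0.  ]
cap moved mm [-0.4   0.08  0.  ]
capbr moved mm [-0.06 -0.03  0.  ]
```

Contact: the last step advanced only 0.1 mm with +2 N, and the plate has not moved. I relax the command against the held force first, then release.

Emit:
carry_out(
  targets="-0.2 1.4 0.7 0; -0.2 1.4 0.7 0; -0.2 1.4 0.6 0; 0 0 0 0; 0 0 0 0",
)

```text
time: 9.55
tcp_pos: [0.4968, -0.1023, 0.0712]
eef_rot: [0.002, 0.049, 0.999, 0.0]
wrist_force: [10.5, -5.2, -8.4]
finger_gap: 0.202
```

```bash
python3 tr.py w8
```

```text
9.6 [ 0.49678117 -0.10231607  0.07122897] [10.47872741 -5.01098809 -7.99915075]
plate corner moved mm [-0.04 -0.01  0.  ]
plate low moved mm [-0.   -0.03  0.  ]
bar corner moved mm [-0.01  0.01 -0.  ]
cap moved mm [ 0.02 -0.    0.  ]
capbr moved mm [-0.03 -0.01  0.  ]
```

Emit:
carry_out(
  targets="0.4 -1 -0.8 0; 0 0 0 0; 0 0 0 0; 0 0 0 0; 0 0 0 0",
)

```text
time: 10.1
tcp_pos: [0.4968, -0.1024, 0.0712]
eef_rot: [0.002, 0.048, 0.999, 0.001]
wrist_force: [5.3, 1.8, -1.1]
finger_gap: 0.203
```

Emit:
carry_out(
  targets="0 0 0 0; 0 0 0 0; 0 0 0 0; 0 0 0 0; 0 0 0 0",
  jaw=115,
)

```text
time: 10.6
tcp_pos: [0.4952, -0.1035, 0.0705]
eef_rot: [-0.0, 0.049, 0.999, 0.0]
wrist_force: [0.3, 0.1, -0.1]
finger_gap: 0.551
```

Emit:
carry_out(
  targets="0 0 10 0; 0 0 30 0; 0 0 40 0; 0 0 30 0; 0 0 0 0",
)

```text
time: 11.1
tcp_pos: [0.4974, -0.1038, 0.1869]
eef_rot: [0.005, 0.049, 0.999, -0.0]
wrist_force: [0.1, 0.3, 0.7]
finger_gap: 0.55
```

```bash
python3 - <<'E'
from h import *
o=observe();print(o['time'],o['tcp_pos'],o['eef_rot'],o['finger_gap'],o['joint_positions'])
shot('wrist','w9');crop('w9','w9b',60,100,380,330,2.5)
E
```

```text
11.1 [ 0.49740258 -0.10383389  0.18690205] [ 4.64276855e-03  4.85188655e-02  9.98811475e-01 -3.30049129e-05] 0.5495701576047124 [ 0.19287805 -0.21517753 -0.26659466  0.00228822 -1.51037883 -1.86087916]
```

View pics/w9b.png

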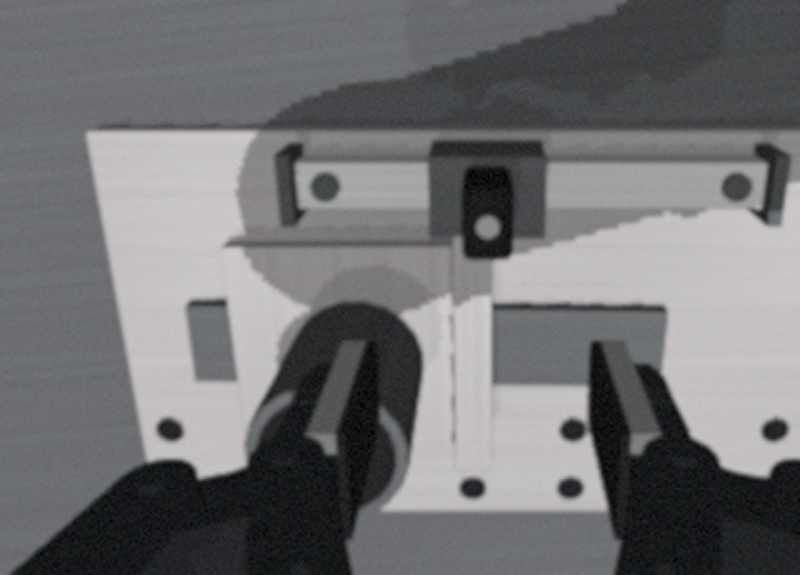

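The stop sits against the plate's edge (only a line at column 452 between them), pipe upright, stop grip free. Next: turn 90° and go above the bar's free end.

Emit:
carry_out(
  targets="8 5 0 0.145; 8 5 0 0.145; 8 5 0 0.145; 8 5 0 0.145; 8 5 0 0.145",
  jaw=95,
)

```text
time: 11.65
tcp_pos: [0.5352, -0.0782, 0.1796]
eef_rot: [-0.001, -0.312, 0.95, 0.0]
wrist_force: [-0.1, -0.2, 0.1]
finger_gap: 0.629
```

Emit:
carry_out(
  targets="8 5 0 0.145; 8 5 0 0.145; 8 5 -20 0.145; 8 5 -20 0.145; 8 3 -20 0.145",
)

```text
time: 12.15
tcp_pos: [0.5751, -0.0551, 0.1189]
eef_rot: [-0.001, -0.628, 0.778, 0.001]
wrist_force: [0.7, 0.5, -0.5]
finger_gap: 0.628
```

Emit:
carry_out(
  targets="2 0 -7 0.105; 0 0 0 0; 0 0 0 0; 0 0 0 0; 0 0 0 0",
)

```text
time: 12.65
tcp_pos: [0.5775, -0.0554, 0.1143]
eef_rot: [0.001, -0.666, 0.746, -0.0]
wrist_force: [-0.1, 0.6, 0.9]
finger_gap: 0.628
```

```bash
python3 - <<'E'
from h import *
o=observe();print(o['time'],o['tcp_pos'],o['eef_rot'],o['finger_gap'])
w=shot('wrist','w10');print(w['cam_to_world']);cv2.imwrite('pics/w10b.png',cv2.resize(w['img'],(800,600)))
E
```

```text
12.65 [ 0.57752836 -0.05543452  0.11434813] [ 5.04540713e-04 -6.65584010e-01  7.46322693e-01 -3.29694528e-04] 0.6280666501595008
[[-9.93506456e-01  1.07525226e-01  3.71920398e-02  5.68145142e-01]
 [ 1.13774117e-01  9.40665257e-01  3.19694112e-01 -1.37808402e-01]
 [-6.10078059e-04  3.21849656e-01 -9.46790593e-01  2.39584858e-01]
 [ 0.00000000e+00  0.00000000e+00  0.00000000e+00  1.00000000e+00]]
```

View pics/w10b.png

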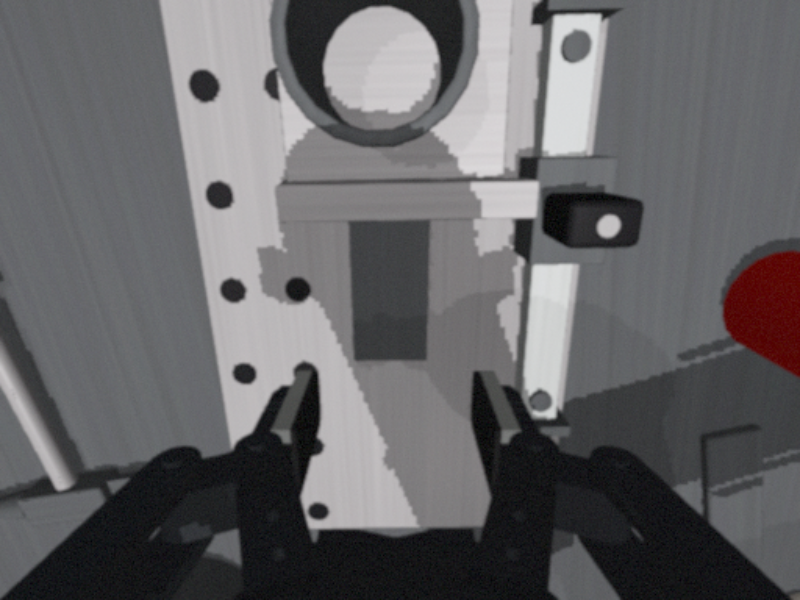

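Wrist view from over the stack: bar's free end corners at (355,360) and (426,360), edges at the stop (349,222) and (430,222). The jaws straddle it.

```bash
python3 - <<'E'
from h import *
np.set_printoptions(precision=4,suppress=True)
w=load('w10')
R=lambda u,v,h=.02:onz(w,u*.64-.18,v*.64-.18,h)
a,b,c,d=R(355,360),R(426,360),R(349,222),R(430,222)
print(a,b,c,d,'width',np.linalg.norm(a-b),np.linalg.norm(c-d))
m1,m2=(a+b)/2,(c+d)/2;u=(m1-m2)/np.linalg.norm(m1-m2);print('end',m1,'yaw',np.degrees(np.arctan2(u[1],u[0])))
for s in (25,30): print(s,m1-u*s/1000)
# jaw centre: pads' inner tips
o=observe();q=o['eef_rot'];yv=np.array([2*q[1]*q[2],q[2]**2-q[1]**2,0]);print('jaw axis',np.degrees(np.arctan2(yv[1],yv[0])))
# 2-view height check of end corners (w1,w10)
w1=load('w1')
for (p,q) in (((455,349),(426,360)),((454,395),(355,360))): print(tri([(w1,p[0]*.64-.18,p[1]*.64-.18),(w,q[0]*.64-.18,q[1]*.64-.18)]))
print(proj(w,o['tcp_pos']))
f1,f2=R(163,0,.012),R(227,420,.012); e=f2-f1; print('fix edge',np.degrees(np.arctan2(e[1],e[0])))
E
```

```text
[ 0.6028 -0.0308  0.02  ] [ 0.5642 -0.0264  0.02  ] [ 0.595  -0.1057  0.02  ] [ 0.5553 -0.1012  0.02  ] width 0.03884240932983986 0.03989828113549455
end [ 0.5835 -0.0286  0.02  ] yaw 83.6367581459783
25 [ 0.5807 -0.0534  0.02  ]
30 [ 0.5802 -0.0584  0.02  ]
jaw axis 173.47295570058012
[ 0.5639 -0.0258  0.0179]
[ 0.6034 -0.0292  0.0172]
(np.float64(253.18751973332095), np.float64(265.5735610800701))
fix edge 83.98323331821325
```

Jaw axis and bar yaw agree; shift 3 mm in x and descend guardedly.

Emit:
carry_out(
  targets="3 0 -25 0; 0 0 -30 0; 0 0 -15 0; 0 0 0 0; 0 0 0 0",
)

```text
time: 13.2
tcp_pos: [0.5809, -0.0556, 0.0447]
eef_rot: [0.0, -0.666, 0.746, -0.001]
wrist_force: [0.2, 1.7, 1.1]
finger_gap: 0.63
```

Emit:
carry_out(
  targets="0 0 -4 0; 0 0 -2 0; 0 0 -2 0; 0 0 0 0; 0 0 0 0",
  jaw=108,
)

```text
time: 13.7
tcp_pos: [0.5804, -0.0554, 0.0356]
eef_rot: [-0.0, -0.666, 0.746, -0.0]
wrist_force: [0.1, 0.0, 0.1]
finger_gap: 0.569
```

Emit:
carry_out(
  targets="0 0 -1 0; 0 0 -1 0; 0 0 -1 0; 0 0 -1 0; 0 0 0 0",
)

```text
time: 14.2
tcp_pos: [0.5802, -0.0554, 0.0313]
eef_rot: [-0.0, -0.666, 0.746, 0.0]
wrist_force: [-0.3, 0.5, -0.1]
finger_gap: 0.577
```

Emit:
carry_out(
  targets="0 0 -1 0; 0 0 -1 0; 0 0 0 0; 0 0 0 0; 0 0 0 0",
)

```text
time: 14.7
tcp_pos: [0.5804, -0.0554, 0.0296]
eef_rot: [-0.0, -0.666, 0.746, 0.0]
wrist_force: [0.1, -0.4, 0.3]
finger_gap: 0.573
```

Emit:
carry_out(
  targets="0 0 -1 0; 0 0 -1 0; 0 0 0 0; 0 0 0 0; 0 0 0 0",
)

```text
time: 15.2
tcp_pos: [0.5803, -0.0554, 0.0275]
eef_rot: [-0.0, -0.666, 0.746, 0.0]
wrist_force: [0.3, -0.5, -0.1]
finger_gap: 0.579
```

Emit:
carry_out(
  targets="0 0 -1 0; 0 0 -1 0; 0 0 0 0; 0 0 0 0; 0 0 0 0",
)

```text
time: 15.7
tcp_pos: [0.5805, -0.0554, 0.0263]
eef_rot: [0.0, -0.666, 0.746, -0.0]
wrist_force: [-2.4, 1.7, 5.1]
finger_gap: 0.577
```

Fingertips met the plate at TCP z 0.0263. Lift 2.5 mm, then close in steps while watching the side force.

Emit:
carry_out(
  targets="0 0 2.5 0; 0 0 0 0; 0 0 0 0; 0 0 0 0; 0 0 0 0",
  jaw=124,
  grip_force=20,
)

```text
time: 16.2
tcp_pos: [0.5802, -0.0554, 0.0277]
eef_rot: [-0.0, -0.666, 0.746, 0.0]
wrist_force: [-1.0, -0.9, -0.3]
finger_gap: 0.511
```

Emit:
carry_out(
  targets="0 0 0 0; 0 0 0 0; 0 0 0 0; 0 0 0 0; 0 0 0 0",
  jaw=129,
)

```text
time: 16.7
tcp_pos: [0.5803, -0.0554, 0.028]
eef_rot: [-0.0, -0.666, 0.746, 0.0]
wrist_force: [-0.1, -0.5, -0.2]
finger_gap: 0.496
```

Emit:
carry_out(
  targets="0 0 0 0; 0 0 0 0; 0 0 0 0; 0 0 0 0; 0 0 0 0",
  jaw=134,
)

```text
time: 17.2
tcp_pos: [0.5807, -0.0554, 0.0282]
eef_rot: [0.0, -0.666, 0.746, -0.0]
wrist_force: [2.8, -0.5, -1.0]
finger_gap: 0.471
```

Emit:
carry_out(
  targets="0 0 0 0; 0 0 0 0; 0 0 0 0; 0 0 0 0; 0 0 0 0",
  jaw=255,
  grip_force=60,
)

```text
time: 17.7
tcp_pos: [0.5808, -0.0554, 0.0287]
eef_rot: [0.0, -0.666, 0.746, -0.0]
wrist_force: [2.3, -0.8, 5.3]
finger_gap: 0.445
```

Bar gripped, sideways force only about 2 N. Draw it along the lane (direction 0.097, 0.995), slowly first.

Emit:
carry_out(
  targets="0 0 0.3 0; 0.2 2 0 0; 0.2 2 0 0; 0.2 2 0 0; 0.2 2 0 0",
)

```text
time: 18.2
tcp_pos: [0.5803, -0.0516, 0.0287]
eef_rot: [-0.003, -0.666, 0.746, -0.002]
wrist_force: [1.7, -17.8, 4.4]
finger_gap: 0.449
```

Emit:
carry_out(
  targets="0.2 2 0 0; 0.2 2 0 0; 0.2 2 0 0; 0.2 2 0 0; 0.2 2 0 0",
)

```text
time: 18.7
tcp_pos: [0.5807, -0.0423, 0.0286]
eef_rot: [-0.004, -0.665, 0.747, -0.001]
wrist_force: [-1.2, -18.1, 6.3]
finger_gap: 0.446
```

```bash
python3 - <<'E'
from h import *
s=shot('side','s11');b=load('s5')
g=[cv2.cvtColor(i['img'],cv2.COLOR_BGR2GRAY) for i in(b,s)]
pts={'stop far top':(237.3,201.2,.046),'stop far bot':(238.3,207,.028),'pipe foot':(256,195,.028),'pipe rim R':(264.9,178,.098),'pipe rim L':(247.6,174,.098),'bolt ref':(231,190.5,.012),'bar end L':(242.7,223.8,.02)}
P=np.array([p[:2] for p in pts.values()],np.float32)
Q,st,e=cv2.calcOpticalFlowPyrLK(g[0],g[1],P,None,winSize=(11,11),maxLevel=2)
for n,q,p in zip(pts,Q,pts.values()): print(n,((onz(s,*q,p[2])-onz(b,*p))*1000).round(1))
crop('s11','s11c',215,150,295,240,6)
E
```

```text
stop far top [15.4 45.4  0. ]
stop far bot [-29.3 178.8   0. ]
pipe foot [  1.3 144.8   0. ]
pipe rim R [  9.1 -59.1   0. ]
pipe rim L [ 36.4 139.    0. ]
bolt ref [ 15.3 149.1   0. ]
bar end L [-54.5 500.7   0. ]
```

Steady 18 N, no side force (the side camera is occluded, so its tracking is void). Continue.

Emit:
carry_out(
  targets="0.3 3 0 0; 0.3 3 0 0; 0.3 3 0 0; 0.3 3 0 0; 0.3 3 0 0",
)

```text
time: 19.25
tcp_pos: [0.582, -0.0276, 0.0286]
eef_rot: [-0.005, -0.665, 0.747, -0.001]
wrist_force: [-1.7, -19.2, 6.0]
finger_gap: 0.441
```

Emit:
carry_out(
  targets="0.4 4 0 0; 0.4 4 0 0; 0.4 4 0 0; 0.4 4 0 0; 0.4 4 0 0",
)

```text
time: 19.75
tcp_pos: [0.584, -0.0078, 0.0287]
eef_rot: [-0.005, -0.665, 0.747, -0.002]
wrist_force: [-2.2, -19.8, 6.9]
finger_gap: 0.444
```

Emit:
carry_out(
  targets="0.4 4 0 0; 0.4 4 0 0; 0.4 4 0 0; 0.4 4 0 0; 0.4 4 0 0",
)

```text
time: 20.25
tcp_pos: [0.5859, 0.0117, 0.0286]
eef_rot: [-0.005, -0.665, 0.747, -0.002]
wrist_force: [-2.7, -21.6, 8.4]
finger_gap: 0.448
```

Emit:
carry_out(
  targets="0.4 4 0 0; 0.4 4 0 0; 0.4 4 0 0; 0.4 4 0 0; 0.4 4 0 0",
)

```text
time: 20.75
tcp_pos: [0.5877, 0.0304, 0.0287]
eef_rot: [-0.006, -0.665, 0.747, -0.002]
wrist_force: [-1.7, -26.4, 8.8]
finger_gap: 0.448
```

Emit:
carry_out(
  targets="0.4 4 0 0; 0.4 4 0 0; 0.4 4 0 0; 0.4 4 0 0; 0.4 4 0 0",
)

```text
time: 21.25
tcp_pos: [0.5906, 0.0543, 0.0287]
eef_rot: [-0.003, -0.665, 0.747, -0.001]
wrist_force: [-1.6, -11.6, 7.7]
finger_gap: 0.448
```

Emit:
carry_out(
  targets="0.3 3 0 0; 0.3 3 0 0; 0.3 3 0 0; 0.3 3 0 0; 0.3 3 0 0",
)

```text
time: 21.75
tcp_pos: [0.5923, 0.0698, 0.0286]
eef_rot: [-0.003, -0.666, 0.746, -0.001]
wrist_force: [-1.1, -8.2, 7.4]
finger_gap: 0.443
```

Force dropped to 8 N after 125 mm: the stack has come off the bar. Draw 40 mm more to clear the stop.

Emit:
carry_out(
  targets="0.4 4 0 0; 0.4 4 0 0; 0.4 4 0 0; 0.4 4 0 0; 0.4 4 0 0",
)

```text
time: 22.25
tcp_pos: [0.5944, 0.0903, 0.0287]
eef_rot: [-0.002, -0.666, 0.746, -0.001]
wrist_force: [-1.9, -7.5, 8.3]
finger_gap: 0.447
```

Emit:
carry_out(
  targets="0.4 4 0 0; 0.4 4 0 0; 0.4 4 0 0; 0.4 4 0 0; 0.4 4 0 0",
)

```text
time: 22.75
tcp_pos: [0.5964, 0.1102, 0.0286]
eef_rot: [-0.002, -0.666, 0.746, -0.001]
wrist_force: [-1.4, -7.9, 7.7]
finger_gap: 0.442
```

Emit:
carry_out(
  targets="0.2 2 0 0; 0.2 2 0 0; 0 0 0 0; 0 0 0 0; 0 0 0 0",
)

```text
time: 23.25
tcp_pos: [0.5968, 0.1145, 0.0286]
eef_rot: [-0.002, -0.666, 0.746, -0.001]
wrist_force: [-1.8, -5.8, 7.3]
finger_gap: 0.445
```

```bash
python3 - <<'E'
from h import *
np.set_printoptions(precision=4,suppress=True,linewidth=200)
o=observe();print(o['time'],o['tcp_pos'],o['eef_rot'],o['wrist_force'],o['joint_positions'])
s=shot('side','s12');t=shot('top','t12')
t0=load('t0')
g=[cv2.cvtColor(i['img'],cv2.COLOR_BGR2GRAY).astype(int) for i in (t0,t)]
print('change near pipe rim in top', np.abs(g[0]-g[1])[170:198,272:302].mean(), 'ref', np.abs(g[0]-g[1])[210:222,330:345].mean())
gs=[cv2.cvtColor(load(n)['img'],cv2.COLOR_BGR2GRAY) for n in('s0','s12')]
r=gs[0][164:196,244:270]
m=cv2.matchTemplate(gs[1][150:215,230:285],r,cv2.TM_CCOEFF_NORMED);print(cv2.minMaxLoc(m),'orig at',(14,14))
r=cv2.cvtColor(t0['img'],cv2.COLOR_BGR2GRAY)[168:200,272:302]
m=cv2.matchTemplate(cv2.cvtColor(t['img'],cv2.COLOR_BGR2GRAY)[158:212,260:314],r,cv2.TM_CCOEFF_NORMED);print(cv2.minMaxLoc(m),'orig',(12,10))
p=(.5705,-.1675,.093);q=(.5705,-.1675,.085)
print('expected drop shift side',np.subtract(proj(s,q),proj(s,p)),'top',np.subtract(proj(t,q),proj(t,p)))
E
```

```text
23.25 [0.5968 0.1145 0.0286] [-0.0021 -0.6657  0.7462 -0.0006] [-1.8178 -5.7606  7.346 ] [ 0.5199  0.1477 -0.2068  0.0021 -1.2201 -0.6345]
change near pipe rim in top 19.961904761904762 ref 9.488888888888889
(-0.4901585876941681, 0.2772703766822815, (7, 14), (15, 0)) orig at (14, 14)
(-0.20555494725704193, 0.9813008308410645, (14, 20), (12, 11)) orig (12, 10)
expected drop shift side [0.0039 1.9567] top [-0.2506  0.7696]
```

Numeric check in the top view: the pipe matched at 0.98, shifted (0,+1) px against (-0.25,+0.77) expected for a pure 8 mm drop, so the stack is down where it stood. Now I regrip the bar at its middle (83 mm back along it).

Emit:
carry_out(
  targets="0 0 0 0; 0 0 0 0; 0 0 0 0; 0 0 5 0; 0 0 15 0",
  jaw=108,
)

```text
time: 23.85
tcp_pos: [0.5963, 0.1164, 0.0471]
eef_rot: [-0.002, -0.666, 0.746, 0.001]
wrist_force: [0.1, -0.1, -0.3]
finger_gap: 0.576
```

Emit:
carry_out(
  targets="0 0 10 0; -2.5 -22 0 0; -2.5 -22 0 0; -2.5 -22 0 0; -1.8 -17 0 0",
)

```text
time: 24.35
tcp_pos: [0.5885, 0.0327, 0.0597]
eef_rot: [0.001, -0.666, 0.746, -0.0]
wrist_force: [-0.7, -0.1, -0.1]
finger_gap: 0.578
```

Emit:
carry_out(
  targets="0 0 0 0; 0 0 0 0; 0 0 0 0; 0 0 0 0; 0 0 0 0",
)

```text
time: 24.85
tcp_pos: [0.5883, 0.0341, 0.0583]
eef_rot: [-0.0, -0.666, 0.746, 0.0]
wrist_force: [-0.6, -0.4, -0.0]
finger_gap: 0.574
```

```bash
python3 - <<'E'
from h import *
np.set_printoptions(precision=4,suppress=True,linewidth=200)
o=observe();print(o['time'],o['tcp_pos'],o['eef_rot'],o['wrist_force'],o['finger_gap'])
# predict bar edges in wrist image and refine: dark-edge search along lines across the bar (z=.02)
w=shot('wrist','w13');g=cv2.cvtColor(w['img'],cv2.COLOR_BGR2GRAY).astype(float)
u=np.array([.1115,.9938,0]);v=np.array([-u[1],u[0],0]);m=np.array([.5875,.032,.02])
for s in (-95,-80,-60,-40,-20,-5):
    k=np.arange(-34,34.1,.5);P=[proj(w,m+u*s/1000+v*a/1000) for a in k]
    I=np.array([g[int(round(y)),int(round(x))] if 0<=x<511 and 0<=y<383 else np.nan for x,y in P])
    D=np.convolve(np.nan_to_num(I),[1,1,1,-1,-1,-1],'same');i1=np.argmax(D[6:60])+6;i0=np.argmin(D[6:60])+6
    j=k>0; a=k[~j][6:][np.argmax(np.abs(D[~j][6:]))]; b=k[j][:-6][np.argmax(np.abs(D[j][:-6]))]
    print(s,'edges',a,b,'mid',(a+b)/2, I[[20,68,116]])
k=np.arange(-130,-80,.5);I=[g[tuple(int(round(z)) for z in proj(w,m+u*s/1000)[::-1])] if 0<=proj(w,m+u*s/1000)[1]<383 else -1 for s in k];print([int(i) for i in I[::4]])
E
```

```text
24.85 [0.5883 0.0341 0.0583] [-0.0001 -0.6663  0.7456  0.0001] [-0.5513 -0.4456 -0.0431] 0.5744470128365027
-95 edges -19.5 20.0 mid 0.25 [181. 113. 176.]
-80 edges -19.5 20.0 mid 0.25 [120.  70. 178.]
-60 edges -19.5 20.5 mid 0.5 [122.  74. 123.]
-40 edges -19.5 20.0 mid 0.25 [120.  70. 123.]
-20 edges -19.5 20.0 mid 0.25 [123.  65. 125.]
-5 edges -19.5 20.0 mid 0.25 [120.  67. 112.]
[-1, -1, -1, 177, 176, 178, 178, 177, 179, 179, 181, 113, 113, 114, 112, 114, 116, 112, 115, 111, 110, 69, 68, 71, 74]
```

The bar is exactly where predicted (edges ±20 mm, end -108.5 mm). Lower and grip.

Emit:
carry_out(
  targets="-0.7 -1 -10 0; 0 0 -12 0; 0 0 -5 0; 0 0 -2.5 0; 0 0 0 0",
)

```text
time: 25.4
tcp_pos: [0.5873, 0.0324, 0.0281]
eef_rot: [-0.001, -0.666, 0.746, 0.0]
wrist_force: [-0.1, -0.1, -0.5]
finger_gap: 0.577
```

Emit:
carry_out(
  targets="0 0 0 0; 0 0 0 0; 0 0 0 0; 0 0 0 0; 0 0 0 0",
  jaw=255,
  grip_force=90,
)

```text
time: 25.9
tcp_pos: [0.5877, 0.0326, 0.0296]
eef_rot: [0.0, -0.666, 0.746, -0.0]
wrist_force: [-3.6, -0.1, 6.1]
finger_gap: 0.43
```

Emit:
carry_out(
  targets="0 0 5 0; 0 0 10 0; 0 0 15 0; 0 0 0 0; 0 0 0 0",
)

```text
time: 26.4
tcp_pos: [0.5879, 0.0328, 0.0594]
eef_rot: [0.001, -0.666, 0.746, -0.0]
wrist_force: [0.2, 0.9, -5.0]
finger_gap: 0.43
```

Lifted (5 N = the bar's weight). Carry it to the tray.

Emit:
carry_out(
  targets="0 0 40 0; 0 0 40 0; -1 28 0 -0.1; -1 28 0 -0.14; -1 28 0 -0.14",
)

```text
time: 26.9
tcp_pos: [0.584, 0.1175, 0.1382]
eef_rot: [-0.0, -0.51, 0.86, 0.0]
wrist_force: [0.2, 0.2, -5.6]
finger_gap: 0.433
```

Emit:
carry_out(
  targets="-1 28 0 -0.14; -1 28 0 -0.14; -2 28 0 -0.14; -2 28 0 -0.14; -2 28 0 -0.14",
)

```text
time: 27.4
tcp_pos: [0.576, 0.2576, 0.1378]
eef_rot: [-0.001, -0.185, 0.983, -0.0]
wrist_force: [-0.2, 0.1, -5.0]
finger_gap: 0.43
```

Emit:
carry_out(
  targets="-2 28 0 -0.14; -1 28 0 -0.129; 0 10 0 0; 0 0 0 0; 0 0 0 0",
)

```text
time: 27.9
tcp_pos: [0.5733, 0.3221, 0.1381]
eef_rot: [-0.001, -0.055, 0.998, -0.0]
wrist_force: [0.5, 0.3, -5.2]
finger_gap: 0.432
```

```bash
python3 - <<'E'
from h import *
np.set_printoptions(precision=4,suppress=True,linewidth=200)
o=observe();q=o['eef_rot'];print(o['time'],o['tcp_pos'],q,o['wrist_force'],o['finger_gap'],'bar yaw',np.degrees(np.arctan2(q[2]**2-q[1]**2,2*q[1]*q[2]))-90)
w=shot('wrist','w14');s=shot('side','s14')
# tray rim lines in wrist image: bright/dark profile across tray at several along-stations, z=.024
g=cv2.cvtColor(w['img'],cv2.COLOR_BGR2GRAY).astype(float)
a=np.radians(6.3);u=np.array([np.cos(a),np.sin(a),0]);v=np.array([-u[1],u[0],0]);m=np.array([.574,.323,.024])
for st in (-130,-110,-90):
    k=np.arange(-75,76,1.);P=[proj(w,m+u*st/1000+v*x/1000) for x in k]
    I=np.array([g[int(round(y)),int(round(x))] if 0<=x<511 and 0<=y<383 else np.nan for x,y in P]);D=np.nan_to_num(np.abs(np.gradient(I)))
    i=np.argsort(-D)[:12];print(st,sorted(k[i]),np.isnan(I).sum())
k=np.arange(-190,-100,1.);P=[proj(w,m+u*x/1000) for x in k];I=np.array([g[int(round(y)),int(round(x))] if 0<=x<511 and 0<=y<383 else -1 for x,y in P]);print(list(zip(k[::3].astype(int),I[::3].astype(int))))
E
```

```text
27.9 [0.5733 0.3221 0.1381] [-0.0006 -0.0551  0.9985 -0.0004] [ 0.4905  0.2542 -5.1758] 0.43200827491865107 bar yaw 6.314932619042693
-130 [np.float64(-61.0), np.float64(-60.0), np.float64(-58.0), np.float64(-57.0), np.float64(-55.0), np.float64(-54.0), np.float64(-53.0), np.float64(-37.0), np.float64(-36.0), np.float64(50.0), np.float64(54.0), np.float64(58.0)] 0
-110 [np.float64(-61.0), np.float64(-58.0), np.float64(-57.0), np.float64(-55.0), np.float64(-54.0), np.float64(-53.0), np.float64(-37.0), np.float64(-36.0), np.float64(34.0), np.float64(50.0), np.float64(54.0), np.float64(58.0)] 0
-90 [np.float64(-61.0), np.float64(-58.0), np.float64(-57.0), np.float64(-56.0), np.float64(-55.0), np.float64(-54.0), np.float64(-53.0), np.float64(-37.0), np.float64(-36.0), np.float64(34.0), np.float64(50.0), np.float64(54.0)] 0
[(np.int64(-190), np.int64(-1)), (np.int64(-187), np.int64(-1)), (np.int64(-184), np.int64(-1)), (np.int64(-181), np.int64(-1)), (np.int64(-178), np.int64(-1)), (np.int64(-175), np.int64(-1)), (np.int64(-172), np.int64(-1)), (np.int64(-169), np.int64(-1)), (np.int64(-166), np.int64(-1)), (np.int64(-163), np.int64(-1)), (np.int64(-160), np.int64(-1)), (np.int64(-157), np.int64(-1)), (np.int64(-154), np.int64(-1)), (np.int64(-151), np.int64(-1)), (np.int64(-148), np.int64(142)), (np.int64(-145), np.int64(187)), (np.int64(-142), np.int64(76)), (np.int64(-139), np.int64(178)), (np.int64(-136), np.int64(205)), (np.int64(-133), np.int64(206)), (np.int64(-130), np.int64(146)), (np.int64(-127), np.int64(157)), (np.int64(-124), np.int64(159)), (np.int64(-121), np.int64(158)), (np.int64(-118), np.int64(158)), (np.int64(-115), np.int64(157)), (np.int64(-112), np.int64(156)), (np.int64(-109), np.int64(161)), (np.int64(-106), np.int64(158)), (np.int64(-103), np.int64(157))]
```

Tray rims at -59/+56 mm about my line, parallel at three stations: the tray's centre is within 2 mm and the yaw agrees. Lower.

Emit:
carry_out(
  targets="0 -1 -30 0; 0 0 -35 0; 0 0 -25 0; 0 0 -15 0; 0 0 -4 0",
)

```text
time: 28.5
tcp_pos: [0.5729, 0.3203, 0.0279]
eef_rot: [-0.001, -0.054, 0.999, -0.001]
wrist_force: [-1.0, -0.4, -4.9]
finger_gap: 0.431
```

Emit:
carry_out(
  targets="0 0 -2 0; 0 0 -2 0; 0 0 -1 0; 0 0 -1 0; 0 0 0 0",
)

```text
time: 29.0
tcp_pos: [0.5736, 0.3218, 0.0242]
eef_rot: [0.0, -0.054, 0.999, 0.0]
wrist_force: [0.0, 0.6, -6.1]
finger_gap: 0.427
```

Emit:
carry_out(
  targets="0 0 -1 0; 0 0 -0.5 0; 0 0 -0.5 0; 0 0 0 0; 0 0 0 0",
)

```text
time: 29.5
tcp_pos: [0.5735, 0.3216, 0.0217]
eef_rot: [-0.0, -0.054, 0.999, 0.0]
wrist_force: [-0.1, -0.0, -5.1]
finger_gap: 0.432
```

Emit:
carry_out(
  targets="0 0 -0.5 0; 0 0 -0.5 0; 0 0 0 0; 0 0 0 0; 0 0 0 0",
)

```text
time: 30.0
tcp_pos: [0.5736, 0.3217, 0.0216]
eef_rot: [0.0, -0.054, 0.999, 0.0]
wrist_force: [-3.9, -1.6, 3.2]
finger_gap: 0.429
```

The bar rests on the tray's floor (force turned from -5 to +3 N at the predicted height). Release and withdraw.

Emit:
carry_out(
  targets="0 0 0 0; 0 0 0 0; 0 0 0 0; 0 0 0 0; 0 0 5 0",
  jaw=108,
)

```text
time: 30.5
tcp_pos: [0.5732, 0.3214, 0.0252]
eef_rot: [-0.001, -0.054, 0.999, -0.0]
wrist_force: [-0.3, -0.2, 0.1]
finger_gap: 0.579
```

Emit:
carry_out(
  targets="0 0 25 0; 0 0 40 0; -3 0 40 0; -3 0 40 0; 0 0 0 0",
)

```text
time: 31.0
tcp_pos: [0.5699, 0.3228, 0.1797]
eef_rot: [0.006, -0.055, 0.998, 0.003]
wrist_force: [0.2, -0.2, 0.3]
finger_gap: 0.58
```

```bash
python3 - <<'E'
from h import *
np.set_printoptions(precision=4,suppress=True,linewidth=200)
o=observe();print(o['time'],o['tcp_pos'],o['wrist_force'],o['finger_gap'])
w=shot('wrist','w15');t=shot('top','t15');t0=load('t0')
G=lambda c:cv2.cvtColor(c['img'],cv2.COLOR_BGR2GRAY)
# bar: dark blob in tray, wrist view, on z=.012
mask=((G(w)<95)*255).astype('uint8')
a=np.radians(6.3);u=np.array([np.cos(a),np.sin(a),0]);v=np.array([-u[1],u[0],0]);m=np.array([.5735,.3215,.012])
g=G(w).astype(float)
for st in (-105,-80,-50,-20):
    k=np.arange(-40,40.1,.5);P=[proj(w,m+u*st/1000+v*x/1000) for x in k]
    I=np.array([g[int(round(y)),int(round(x))] if 0<=x<511 and 0<=y<383 else np.nan for x,y in P]);D=np.abs(np.nan_to_num(np.convolve(I,[1,1,1,-1,-1,-1],'same')));h=len(k)//2
    print(st,'edges',k[6:h][np.argmax(D[6:h])],k[h:-6][np.argmax(D[h:-6])])
k=np.arange(-135,-80,1.);P=[proj(w,m+u*x/1000) for x in k];I=np.array([g[int(round(y)),int(round(x))] if 0<=x<511 and 0<=y<383 else -1 for x,y in P]);print('end at',k[np.argmax(np.abs(np.gradient(I))*(I>0))])
# stack and bystanders in top view
for n,(x0,y0,x1,y1) in dict(pipe=(272,168,302,200),plate=(268,164,312,212),hammer=(190,98,284,152),offcut=(146,130,180,164),coupon=(360,208,396,252),coupon2=(170,262,220,290),tumbler=(372,118,428,170),red=(232,256,262,288)).items():
    r=G(t0)[y0:y1,x0:x1];S=G(t)[y0-8:y1+8,x0-8:x1+8];mm=cv2.minMaxLoc(cv2.matchTemplate(S,r,cv2.TM_CCOEFF_NORMED));print(n,round(mm[1],3),np.subtract(mm[3],8))
# pipe tilt via side view: compare template with s0
s=shot('side','s15');r=G(load('s0'))[164:196,244:270];S=G(s)[150:215,230:285];mm=cv2.minMaxLoc(cv2.matchTemplate(S,r,cv2.TM_CCOEFF_NORMED));print('side pipe',mm[1],np.subtract(mm[3],14),'expected ~(0,2)')
E
```

```text
31.0 [0.5699 0.3228 0.1797] [ 0.1534 -0.178   0.2565] 0.5797498682876576
-105 edges -20.0 20.5
-80 edges -20.0 20.0
-50 edges -19.5 20.5
-20 edges -19.5 21.5
end at -114.0
pipe 0.982 [0 1]
plate 0.858 [0 1]
hammer 0.999 [0 0]
offcut 0.999 [0 0]
coupon 0.99 [0 0]
coupon2 0.998 [0 0]
tumbler 1.0 [0 0]
red 0.998 [0 0]
side pipe 0.2045370191335678 [13 -9] expected ~(0,2)
```

Everything checks: bar flat at the tray's middle, pipe shifted only by the drop, bystanders unmoved. Hand in.

```bash
python3 -c "
from rig import *
print(close_job())"
```

```text
the job is handed in; nothing more can be done
None
```

I drew the bar out from under the stack, laid it in the tray and handed the job in at about 31 s of 58 s; no verdict was reported.

**What I did:**
- **Stop:** I slid it about 41 mm until it touched the base plate. The last half-millimetre step advanced only 0.1 mm and the force rose 2 N, and image tracking put the plate's movement at 0.1 mm or less.
- **Bar:** I drew it 170 mm along the lane with at most about 26 N. I then gripped it again at its middle and set it down in the tray.

**Last checks that agreed:**
- **Bar:** its edges lie at ±20 mm about the tray's middle line. It touched down at the height expected for the tray floor.
- **Pipe:** in the top view it matched at 0.98, shifted (0, +1) px. A pure 8 mm drop would give about (-0.25, +0.8) px.
- **Bystanders:** tumbler, hammer, coupon, ring and red look-alike all show 0 px of shift.

**Checks that failed or disagreed:**
- **Side camera:** its matching failed during and after the draw (score 0.2), probably because the arm was in the way, so the pipe's tilt was checked only in the top view.
- **Base plate:** its match in the top view was lower (0.86), probably because the stop now sits inside the compared area.
- **Calibration:** early two-camera heights for the fixture and pipe rim came out about 4 mm low, and the top and side cameras differed by 3 to 8 mm along the lane. One two-view height for the stop grip was 15 mm too high because I misread a pixel. For these I used the wrist camera and contact instead.
- **Bar end:** it read -114 mm from the tray centre instead of -110, well within the tolerance.
- **Pictures:** I viewed 12, the limit but more than the 8 planned, so all later checks were numeric.

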